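# Drop a used vial through the pedal bin's ramp

### The arm

A 6-joint arm with a two-finger parallel gripper is mounted at the origin on the work surface. World frame = base frame: x ahead of the robot, y to its left, z up, the work surface at z = 0. Lengths are in m, angles in rad, forces in N, time in s.
With the tool pointing down it reaches from about 0.3 to 0.775 m from the base axis. Payload 14.6 kg.
Tool frame: the origin (TCP) lies between the finger pads; the fingertips stand ctrl.tip_extent ahead of it and the grasp point (between the pads) lies 3 mm ahead of it (ctrl.tip_extent is the distance from the TCP to the fingertips, in m); z points along the fingers, y is the line along which they close (so a half turn about z gives the same grasp; the last joint's range is limited). The gripper opens to 94 mm and grips with 3 to 60 N. Pads are 16 mm wide; open, the fingers measure 119 mm over their backs; the gripper's body (75 mm by 177 mm) begins 78 mm behind the grasp point.
Start: joints at [-1.329, 0.3, 1.521, -0, 1.321, -0.067], TCP at [0.167, -0.524, 0.227] pointing down, gripper open.
Joint ranges: [-3.03, 3.03], [-0.79, 2.21], [0.23, 2.52], [-1.04, 4.18], [0, 3.07], [-2.55, 2.55]. Speed limits (rad/s): [2.22, 2.22, 2.57, 3.14, 3.14, 3.14].

### API

Orientations are given as [roll, pitch, yaw] about the fixed x, y, z axes, in that order (R = Rz(yaw) Ry(pitch) Rx(roll)).
In Python, from station import ctrl, eyes gives the robot as it stands. The module is installed in compiled form; this text tells all that it offers.
- The arm moves only by the shell command python3 -m crank FILE [OPENING] [FORCE], which reads ROWS from the file FILE. ROWS is a JSON list of rows, 1 to 10 of them, each an object with the fields sx, sy, sz (the shift in shares of the most that a row can go, 1 being 50 mm), drx, dry, drz (a rotation vector in normalised numbers (1 is 4 rad)); a field left out counts as zero; each row shifts and turns the commanded pose from where the row before left it, along the tool's axes as they then stand; what a row does not reach is not made up. A row lasts 1/10 s, in which the tool goes at most 0.05 m and 0.15 rad, less where a joint would pass 70% of its speed; a pose out of reach is approached as far as the arm can. OPENING is the finger opening in m, set as the command begins (- or left out keeps the last). The fingers move at their own pace and stop on an object; FORCE is the grip in N (left out, the last holds). Time passes only in rows, so rows that do not move let the fingers close. It prints the time, the measured TCP pose, the force, the opening and the grip force at its end. Shift and turn numbers lie between -1 and 1, and a call with a number outside is refused. Input that does not fit is refused with a message, and nothing moves.
- ctrl.get_obs(): the state, without advancing time (a new reading comes with each control period).
- eyes.camera(name): name is "scene" or "side" or "wrist"; returns a dict with "pixels" (480x640x3 uint8, blue, green, red), "fx", "fy", "cx", "cy" (pixels), "extrinsics" (4x4, takes a point from camera to world coordinates). Camera axes: x right, y up, looking along -z (the intrinsics and any distortion apply to the point x, -y, -z); pixel columns grow to the right and rows downward; lengths in m; the calibration is good to about 2 mm. A picture is of the moment at which its call begins. There is no depth.
- ctrl.hand_in(): hands the job in; it is judged then, once.
The state is a dict: "time_s": time; "qpos": joint angles; "joint_vel": joint speeds; "tau": joint torques, N m; "ee_pos": TCP position; "eef_rot": TCP orientation; "force": force on the tool from outside, world axes, zero at the start; "moment": the same for the moment, N m; "grip_width": finger opening in m; "grip_force": force on a finger pad.
Only numpy, scipy, OpenCV 4.12 (cv2) and the standard library are available. Lean on these libraries where they do the work, as an engineer would, in place of code of your own. Each camera call takes 0.05 s, during which the arm holds its last target. There are 200 camera calls.

### The job

Throw away the used vial that lies on the little white rest: lay it crosswise on the two-rail loading ramp at the side of the bench-top waste bin and let go, so that it comes to rest against the shut lid. Then press the bin's pedal gently all the way down, without straining it, so that the lid stands fully open and the vial rolls in, and ease the pedal back up under control so that the lid closes without slamming; do not push or lift the lid itself, and leave the other things on the bench where they are.

Things in the scene. Friction and masses are not known exactly. Their poses are not given: they have to be found in the camera images.
- vial: the used vial: amber cylinder with white cap, 27 mm diameter, 90 long, about 60 g, lying on the rest. Origin at its middle on its axis; its x axis runs along the cylinder to the cap. It rolls freely; which way the cap points on the ramp does not matter.
- rest: white fixed rest holding the vial: base 90 (x) x 56 (y) x 6 mm with two V supports, each 12 wide, 34 to either side of the middle; the middle 56 mm of the vial is free for the fingers. Origin at the middle of the underside; the vial's axis lies along its x, 34 above the bench.
- bin: white fixed bench-top waste bin: 160 (x) x 140 (y) x 170 high. Origin at the middle of its underside on the bench, z up. Its -x face is the front, with the pedal; the loading ramp is on its +y side; the lid is hinged along its -y upper edge. The pedal pad's middle is at bin x -165 mm (85 mm before the front face), y 0, both within 3 mm.
- ramp (a point): point midway between the ramp's two rails, level with their tops, 145 above the bench, at bin x 0, y 130; axes as the bin's. Rails run along y from y 60 to 187, at x 30 to 56 either side; between them a 59 mm gap, empty below, for fingers. They climb outwards (+y) 1 in 4. Side walls at x -56 and 56, tops 181 high; end wall at y 186, top 179 high.
- mouth (a point): where the vial's middle comes to rest when it has rolled down the ramp against the shut lid's lip: bin x 0, y 92, 149 high; axes as the bin's. The vial lies along x. With the lid up it rolls on over the bin's edge at y 66 and drops in.
- lid (a joint): angle of the bin's grey lid, rad: 0 shut, 1.05 fully open; driven in proportion by the pedal. Plate 168 x 152 mm, top 181 high when shut; a lip 110 wide hangs from its free +y edge (bin y 76 to 80) down to 138 high and shuts the ramp's mouth. It swings up to 310 high, over bin -y. If the pedal is let go it slams; closing over 1.5 rad/s (pad over 40 mm/s) is a slam.
- pedal (a joint): swing of the pedal, rad: 0 up, 0.32 at its firm stop (28 mm down at the pad, tilted 18 deg). Dark pad 45 (x) x 60 (y) on a steel arm, pivot 90 mm behind it. Its level top at rest is 55 to 87 mm above the bench, differs from bin to bin, not measured: feel for it. Spring and lid push back 5 to 9 N at first, 9 to 15 N before the stop. Over 28 N strains it.
- tip_box: closed blue plastic tip box 85 x 120 x 60 high, a bystander; origin at the middle of its underside.
- reagent: amber reagent bottle, 60 across, 130 tall, a bystander; origin at the middle of its underside.
- jar: small clear screw jar, 48 across, 60 tall, standing, a bystander; origin at the middle of its underside.
- dishes: stack of clear dishes, 90 across, 45 tall, a bystander; origin at the middle of its underside.
- pipette: pipette lying on the bench, about 240 long, 24 thick, a bystander; origin at the middle of its underside.
Mind the look-alikes: they are no part of the job. Of the things like the vial, leave any that is green or turquoise; of the rest the smaller one is meant.

How it is judged:
By the outcome, as a careful person would: the job done as asked, in the order asked, and still so for the second after the job is handed in, with the robot touching nothing.
It also fails if it takes over 72 s, if anything falls off the work surface, if the arm or the gripper's body presses on something with over 40 N, if the wrist force passes 120 N, or if a joint passes its speed limit or range.

## Working session

There is one attempt and no reset: what is moved stays moved. The work goes in short steps, Python scripts to look and compute and a shell command to move; the robot and the scene stay as the last step left them, time stands still between calls to the robot, and variables do not carry over. Pictures are saved under pics/ and viewed, at most 10 in all, crops included, and the job is handed in when it is done.

```bash
mkdir -p pics; cat > h.py <<'E'
import numpy as np, cv2
from station import ctrl, eyes
def snap(n,fn):
    c=eyes.camera(n); cv2.imwrite('pics/'+fn,c['pixels'])
    np.savez('pics/'+fn[:-4]+'.npz',**{k:c[k] for k in('fx','fy','cx','cy','extrinsics')}, d=np.array([0]))
    return c
def ray(fn,u,v):
    c=np.load('pics/'+fn+'.npz');E=c['extrinsics']
    d=E[:3,:3]@np.array([(u-c['cx'])/c['fx'],-(v-c['cy'])/c['fy'],-1.]);return E[:3,3],d
def at(fn,u,v,z):
    o,d=ray(fn,u,v);return o+d*(z-o[2])/d[2]
def px(fn,p):
    c=np.load('pics/'+fn+'.npz');E=c['extrinsics'];q=E[:3,:3].T@(np.array(p)-E[:3,3])
    return c['cx']+c['fx']*q[0]/-q[2], c['cy']-c['fy']*q[1]/-q[2]
E
python3 - <<'E'
from h import *
for n in('scene','side','wrist'):
    c=snap(n,n+'0.png'); print(n,[k for k in c],c['fx'],c['cx'],c['cy'],np.round(c['extrinsics'],3).tolist())
o=ctrl.get_obs();print(o,ctrl.tip_extent)
E
```

```text
scene ['pixels', 'fx', 'fy', 'cx', 'cy', 'extrinsics'] 550.5239170362911 320.8808002623105 237.73922951314455 [[0.577, -0.706, 0.41, 0.983], [0.817, 0.492, -0.302, -0.345], [0.011, 0.509, 0.861, 1.039], [0.0, 0.0, 0.0, 1.0]]
side ['pixels', 'fx', 'fy', 'cx', 'cy', 'extrinsics'] 472.85316738557356 318.6946223907199 249.01496690816114 [[-0.983, 0.116, -0.14, 0.436], [-0.182, -0.647, 0.74, 0.683], [-0.005, 0.753, 0.658, 0.788], [0.0, 0.0, 0.0, 1.0]]
wrist ['pixels', 'fx', 'fy', 'cx', 'cy', 'extrinsics'] 340.0935779318079 320.36806637424297 238.9198611915418 [[0.304, 0.913, 0.272, 0.247], [-0.953, 0.292, 0.086, -0.499], [-0.001, -0.285, 0.959, 0.384], [0.0, 0.0, 0.0, 1.0]]
{'time_s': 0.15, 'qpos': array([-1.32859582e+00,  3.00344361e-01,  1.52138988e+00,  4.06613202e-05,
        1.32070778e+00, -6.66121116e-02]), 'joint_vel': array([ 0.00168484, -0.00217408, -0.0010241 , -0.00044241, -0.0010271 ,
       -0.00033668]), 'tau': array([-1.15267799e-04, -5.31963515e+01, -3.52825034e+01,  7.08172959e-02,
        2.35923351e-02, -6.45257023e-05]), 'ee_pos': array([ 0.16712111, -0.52382315,  0.22703673]), 'eef_rot': array([-3.14074779e+00, -9.58366628e-05,  3.08802502e-01]), 'force': array([0.45336509, 0.3509768 , 0.48689793]), 'moment': array([0.01944621, 0.07416089, 0.04730865]), 'grip_force': 0.0, 'grip_width': 0.09398895359270941} 0.022
```

View pics/scene0.png

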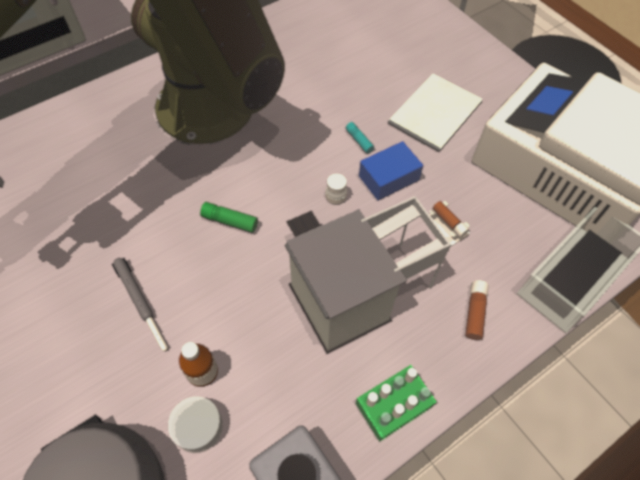

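View pics/side0.png

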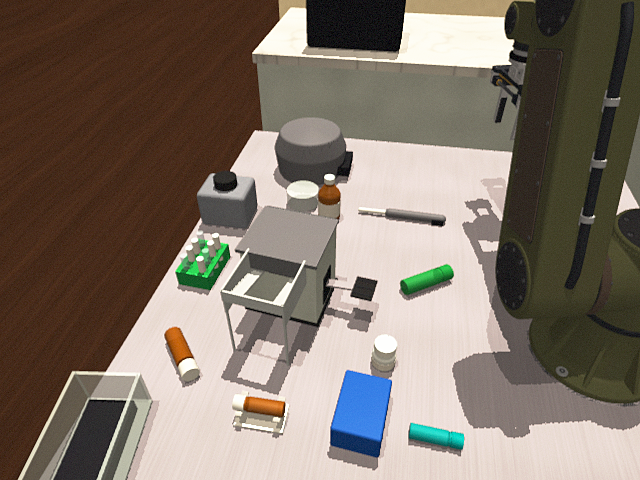

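The scene view shows four vial-like things: amber on the white rest (450,217), amber on the bench (477,310), green (228,216) and turquoise (360,137). The one on the rest is amber, lies on the rest and is the smaller of the two, so it fits. The bin is at (345,275) with its ramp at (410,235) and pedal at (304,225). I'll confirm this in enlarged crops.

```bash
python3 - <<'E'
import cv2
a=cv2.imread('pics/scene0.png')[180:350,280:500]; cv2.imwrite('pics/sc.png',cv2.resize(a,None,fx=3.5,fy=3.5,interpolation=cv2.INTER_CUBIC))
a=cv2.imread('pics/side0.png')[200:440,160:400]; cv2.imwrite('pics/sd.png',cv2.resize(a,None,fx=2.5,fy=2.5,interpolation=cv2.INTER_CUBIC))
E
```

```text
(no output)
```

View pics/sc.png

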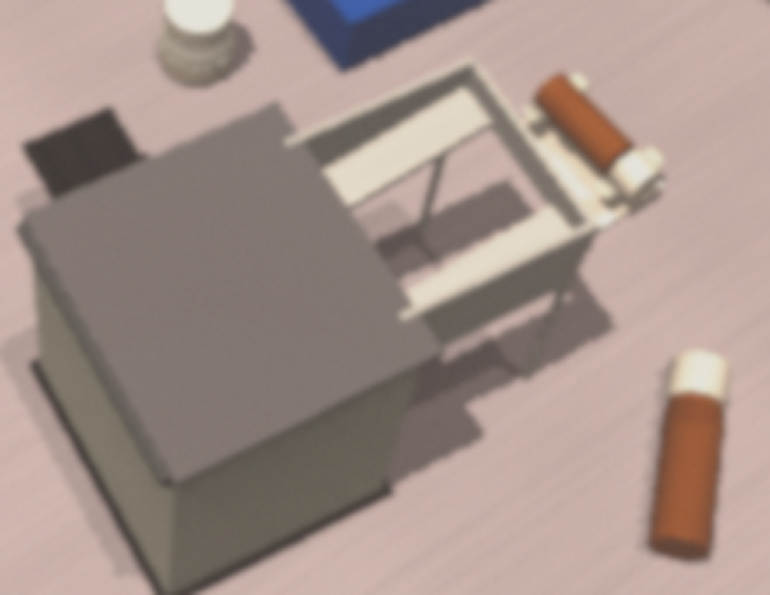

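View pics/sd.png

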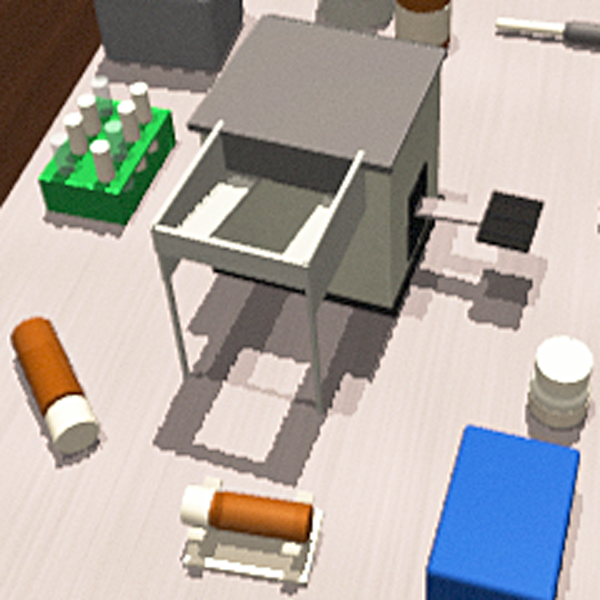

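The crops confirm the choice: the amber vial on the rest (crop 595,130) is clearly smaller than the other amber one. Next I fit the bin and vial poses.

```bash
cat >> h.py <<'E'
S=lambda u,v:(u/3.5+280,v/3.5+180)
D=lambda u,v:(u/2.5+160,v/2.5+200)
E
cat > fit.py <<'E'
from h import *
from scipy.optimize import least_squares
P=[('scene0',S(25,230),(-.084,-.072,.181)),('scene0',S(278,104),(-.084,.08,.181)),('scene0',S(438,352),(.084,.08,.181)),('scene0',S(172,484),(.084,-.072,.181)),
('scene0',S(35,365),(-.08,-.07,0)),('scene0',S(165,592),(.08,-.07,0)),('scene0',S(390,490),(.08,.07,0)),
('scene0',S(472,66),(-.056,.187,.179)),('scene0',S(592,230),(.056,.187,.179)),
('side0',D(190,125),(.084,.08,.181)),('side0',D(391,166),(-.084,.08,.181)),('side0',D(443,48),(-.084,-.072,.181)),('side0',D(262,14),(.084,-.072,.181)),
('side0',D(154,229),(.056,.187,.179)),('side0',D(306,266),(-.056,.187,.179)),('side0',D(397,310),(-.08,.07,0))]
def w(p,q): c,s=np.cos(p[2]),np.sin(p[2]);return np.array([p[0]+c*q[0]-s*q[1],p[1]+s*q[0]+c*q[1],q[2]])
f=lambda p:np.ravel([np.array(px(n,w(p,q)))-uv for n,uv,q in P])
r=min((least_squares(f,[.5,-.05,y],loss='soft_l1') for y in(0,1.5,3,-1.5)),key=lambda r:r.cost);B=r.x
if __name__=='__main__':
    print('bin',B,np.round(f(B).reshape(-1,2),1).tolist())
    for n,q in(('ramp',(0,.13,.145)),('mouth',(0,.092,.149)),('pedal',(-.165,0,.07)),('stand',(0,.11,0))): print(n,w(B,q),np.hypot(*w(B,q)[:2]))
    a=at('scene0',*S(552,88),.034);b=at('scene0',*S(645,172),.034);print('vial sc',a,b,(a+b)/2,np.linalg.norm(a-b))
    a=at('side0',*D(311,521),.034);b=at('side0',*D(183,506),.034);print('vial sd',a,b,(a+b)/2,np.linalg.norm(a-b), np.arctan2(*(b-a)[1::-1]))
    # pedal pad height by two views
    for z in(.055,.065,.075,.087):print(z,[px('scene0',w(B,(x,y,z))) for x,y in((-.1875,.03),(-.1875,-.03))],[px('side0',w(B,(-.165,0,z)))])
E
python3 fit.py; python3 - <<'E'
import sys;sys.path.insert(0,'.')
E
```

```text
bin [ 0.6344553  -0.03932739 -0.1301855 ] [[-1.6, -5.2], [-0.8, -1.5], [1.6, -0.6], [0.4, -0.6], [1.0, 1.2], [0.0, 2.0], [-3.0, 0.2], [-0.1, -0.7], [-0.8, -2.2], [-2.0, -1.1], [-0.8, 0.3], [1.0, 0.3], [-0.5, -0.3], [0.6, -1.1], [-1.6, -1.6], [-2.7, 0.9]]
ramp [0.65133165 0.08957253 0.145     ] 0.6574619013725631
mouth [0.64639856 0.05189409 0.149     ] 0.6484782916191327
pedal [ 0.47085155 -0.01790741  0.07      ] 0.4711919587032759
stand [0.64873529 0.06974177 0.        ] 0.6524732828900282
vial sc [0.58233948 0.26696112 0.034     ] [0.66185889 0.27265691 0.034     ] [0.62209918 0.26980901 0.034     ] 0.07972314045942708
vial sd [0.57840686 0.26233848 0.034     ] [0.6703165  0.26718913 0.034     ] [0.62436168 0.2647638  0.034     ] 0.09203755360018095 0.05272741705602348
0.055 [(np.float64(309.9856462655732), np.float64(214.10175252226668)), (np.float64(284.5996173111954), np.float64(225.0895133088091))] [(np.float64(364.0959992459617), np.float64(293.2217758118313))]
0.065 [(np.float64(309.95940796250403), np.float64(211.51805356985074)), (np.float64(284.3829256099822), np.float64(222.55492043108126))] [(np.float64(364.3694260296355), np.float64(289.9475991629476))]
0.075 [(np.float64(309.9327787539357), np.float64(208.8958619555443)), (np.float64(284.1629638027536), np.float64(219.9820778771105))] [(np.float64(364.6464753615195), np.float64(286.6300439444885))]
0.087 [(np.float64(309.9002952975505), np.float64(205.69719960257203)), (np.float64(283.89458791597445), np.float64(216.8429469949596))] [(np.float64(364.98381849904297), np.float64(282.59049445815))]
```

The pad height in both views suggests about 67 mm. The fit has the bin at (0.634, -0.039) with yaw -0.13, and the vial near (0.623, 0.267). I'll move over the vial and take a wrist look.

The manual's scale: shifts go in shares of 50 mm and turns go in shares of 4 rad. Converting my numbers, -0.04 m is -0.8, 0.0264 m is 0.528, 0.125 rad is 0.0313.

```bash
echo '[{"sz": -0.6, "drz": 0.0313}, {"sz": -0.6, "drz": 0.0313}, {"sx": 0.528, "sy": -0.8}, {"sx": 0.528, "sy": -0.8}, {"sx": 0.528, "sy": -0.8}, {"sx": 0.528, "sy": -0.8}, {"sx": 0.528, "sy": -0.8}, {"sx": 0.528, "sy": -0.8}, {"sx": 0.528, "sy": -0.8}, {"sx": 0.528, "sy": -0.8}]' > rows.txt && python3 -m crank rows.txt 0.06 15
echo '[{"sx": 0.528, "sy": -0.8}, {"sx": 0.528, "sy": -0.8}, {"sx": 0.528, "sy": -0.8}, {"sx": 0.528, "sy": -0.8}, {"sx": 0.528, "sy": -0.8}, {"sx": 0.528, "sy": -0.8}, {"sx": 0.528, "sy": -0.8}, {"sx": 0.528, "sy": -0.8}, {"sx": 0.528, "sy": -0.8}, {"sx": 0.528, "sy": -0.8}]' > rows.txt && python3 -m crank rows.txt
echo '[{"sx": 0.528, "sy": -0.8}, {}, {}]' > rows.txt && python3 -m crank rows.txt
cat >> h.py <<'E'
from scipy.spatial.transform import Rotation as R
def go(p,yaw):
    o=ctrl.get_obs(); T=R.from_euler('xyz',[np.pi,0,yaw]); r=R.from_euler('xyz',o['eef_rot'])
    print('rot first',np.round((r.inv()*T).as_rotvec(),4),'then',np.round(T.inv().apply(np.array(p)-o['ee_pos']),4),'at',np.round(o['ee_pos'],4),'F',np.round(o['force'],1),o['time_s'])
E
python3 - <<'E'
from h import *
snap('wrist','w1.png'); go((.623,.267,.034),.06)
E
```

```text
time_s: 1.15
ee_pos: [0.3596, -0.1903, 0.2875]
eef_rot: [3.141, -0.0, 0.059]
force: [1.5, -0.9, -0.6]
grip_width: 0.06
grip_force: 0.0
time_s: 2.15
ee_pos: [0.5998, 0.2246, 0.2871]
eef_rot: [3.141, 0.0, 0.059]
force: [0.3, -0.9, 0.4]
grip_width: 0.0599
grip_force: 0.0
time_s: 2.45
ee_pos: [0.6231, 0.2647, 0.2859]
eef_rot: [3.141, 0.002, 0.06]
force: [-0.9, -0.8, -0.7]
grip_width: 0.0599
grip_force: 0.0
rot first [ 0.0004  0.0008 -0.0012] then [ 2.00e-04 -3.20e-03  2.53e-01] at [0.623  0.2638 0.287 ] F [ 0.1 -0.4  0.4] 2.5
```

View pics/w1.png

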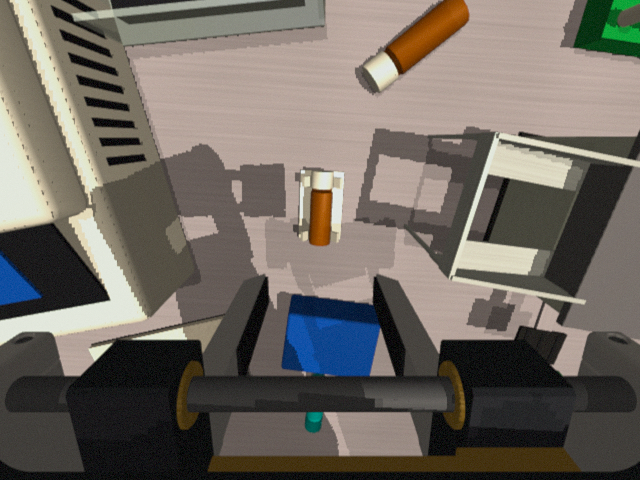

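The wrist view shows the vial standing upright in the picture, from its cap top (321,171) to its amber end (320,245). The white machine to the left (right edge about (195,290)) needs a clearance check.

```bash
python3 - <<'E'
from h import *
a=at('w1',321,172,.036);b=at('w1',319.5,243,.036);print(a,b,(a+b)/2,np.linalg.norm(a-b),np.arctan2(*(a-b)[1::-1]))
print('edges',at('w1',308,218,.034),at('w1',332,218,.034))
for z in(0,.1,.15,.2): print(z,at('w1',193,283,z),at('w1',88,210,z),at('w1',497,133,.179),at('w1',452,278,.179))
from fit import B,w
print(w(B,(.056,.187,.179)),w(B,(-.056,.187,.179)))
E
```

```text
[0.66755314 0.26642472 0.036     ] [0.57980676 0.26300504 0.036     ] [0.62367995 0.26471488 0.036     ] 0.08781299019490393 0.038952605908995436
edges [0.61058113 0.27903673 0.034     ] [0.61234638 0.24949118 0.034     ]
0 [0.4987138  0.43756136 0.        ] [0.596038   0.57150471 0.        ] [0.71766142 0.1389856  0.179     ] [0.60033608 0.15246989 0.179     ]
0.1 [0.54569739 0.39971531 0.1       ] [0.62106161 0.50343603 0.1       ] [0.71766142 0.1389856  0.179     ] [0.60033608 0.15246989 0.179     ]
0.15 [0.56918919 0.38079229 0.15      ] [0.63357342 0.46940169 0.15      ] [0.71766142 0.1389856  0.179     ] [0.60033608 0.15246989 0.179     ]
0.2 [0.59268098 0.36186927 0.2       ] [0.64608522 0.43536735 0.2       ] [0.71766142 0.1389856  0.179     ] [0.60033608 0.15246989 0.179     ]
[0.7142574  0.13882037 0.179     ] [0.60320516 0.15336    0.179     ]
```

In the tool's units: 0.045 m is 0.9, 0.03 m is 0.6, 0.015 rad is 0.0038.

```bash
echo '[{"sz": 0.9, "drz": 0.0038}, {"sz": 0.9}, {"sz": 0.9}, {"sz": 0.9}, {"sz": 0.6}, {"sz": 0.4}, {"sz": 0.4}, {}]' > rows.txt && python3 -m crank rows.txt
echo '[{}, {}, {}, {}, {}]' > rows.txt && python3 -m crank rows.txt 0.015 15
```

```text
time_s: 3.3
ee_pos: [0.622, 0.2625, 0.0358]
eef_rot: [3.14, 0.003, 0.042]
force: [0.2, -0.9, 0.2]
grip_width: 0.0598
grip_force: 0.0
time_s: 3.8
ee_pos: [0.6234, 0.2643, 0.0381]
eef_rot: [-3.141, -0.001, 0.044]
force: [-0.9, 0.1, 4.3]
grip_width: 0.0268
grip_force: 15.0
```

In the tool's units: -0.05 m is -1, -0.03 m is -0.6, 0.087 rad is 0.0218.

```bash
echo '[{"sz": -0.6}, {"sz": -1}, {"sz": -1}, {"sz": -1}, {"sz": -1, "drz": 0.0218}, {"sz": -0.2, "drz": 0.0218}, {}]' > rows.txt && python3 -m crank rows.txt
python3 - <<'E'
from h import *
from fit import B,w
p=w(B,(0,.125,.161));print(p);go(p,B[2]);print(ctrl.get_obs()['grip_width'])
E
```

```text
time_s: 4.5
ee_pos: [0.6236, 0.2643, 0.2799]
eef_rot: [-3.14, -0.003, -0.132]
force: [0.9, 0.5, -1.2]
grip_width: 0.0266
grip_force: 14.9
[0.65068256 0.08461484 0.161     ]
rot first [-0.0018 -0.0035 -0.0014] then [0.0502 0.1747 0.1189] at [0.6236 0.2643 0.2799] F [ 0.9  0.5 -1.2] 4.5
0.026642400247670884
```

In the tool's units: 0.04 m is 0.8, 0.035 m is 0.7.

```bash
echo '[{"sx": 0.2, "sy": 0.7}, {"sx": 0.2, "sy": 0.7}, {"sx": 0.2, "sy": 0.7}, {"sx": 0.2, "sy": 0.7}, {"sx": 0.2, "sy": 0.7}, {}, {"sz": 0.8}, {"sz": 0.8}, {"sz": 0.5}, {}]' > rows.txt && python3 -m crank rows.txt
python3 - <<'E'
from h import *
from fit import B,w
p=w(B,(0,.125,.161));go(p,B[2])
snap('side','s2.png')
a=cv2.imread('pics/s2.png')[200:350,190:390];cv2.imwrite('pics/s2c.png',cv2.resize(a,None,fx=4,fy=4,interpolation=cv2.INTER_CUBIC))
E
```

```text
time_s: 5.5
ee_pos: [0.648, 0.0846, 0.167]
eef_rot: [3.14, 0.009, -0.128]
force: [0.7, 0.2, -0.7]
grip_width: 0.0272
grip_force: 14.9
rot first [0.0017 0.0086 0.0024] then [ 0.0027 -0.0004  0.006 ] at [0.648  0.0846 0.167 ] F [ 0.7  0.2 -0.7] 5.5
```

View pics/s2c.png

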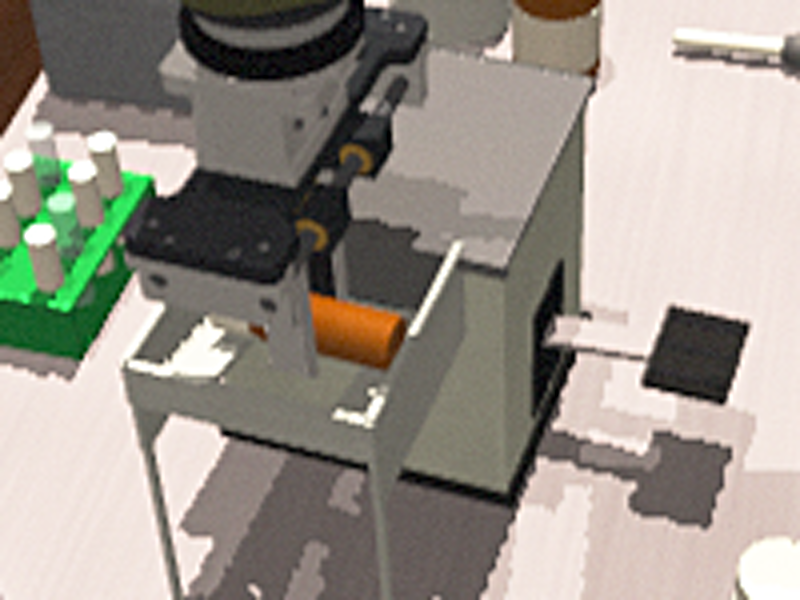

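The side view shows the vial (crop 355,325) between the walls above the rails, with the fingers in the gap. I'll lower it slowly, feeling for the rails.

In the tool's units: 0.002 m is 0.04, 0.001 m is 0.02.

```bash
echo '[{"sx": 0.02, "sz": 0.04}, {"sz": 0.02}, {"sz": 0.02}, {}, {}]' > rows.txt && python3 -m crank rows.txt
```

```text
time_s: 6.05
ee_pos: [0.6511, 0.0841, 0.1688]
eef_rot: [-3.141, -0.0, -0.13]
force: [-0.5, -0.3, -0.3]
grip_width: 0.0263
grip_force: 14.9
```

In the tool's units: 0.002 m is 0.04, 0.001 m is 0.02.

```bash
echo '[{"sz": 0.04}, {"sz": 0.04}, {"sz": 0.02}, {}, {}]' > rows.txt && python3 -m crank rows.txt; echo '[{"sz": 0.02}, {}, {}]' > rows.txt && python3 -m crank rows.txt;echo '[{"sz": 0.02}, {}, {}]' > rows.txt && python3 -m crank rows.txt
```

```text
time_s: 6.55
ee_pos: [0.6511, 0.0841, 0.1635]
eef_rot: [-3.142, -0.0, -0.13]
force: [0.2, -0.5, -1.1]
grip_width: 0.0266
grip_force: 14.9
time_s: 6.85
ee_pos: [0.6511, 0.0841, 0.1625]
eef_rot: [-3.142, -0.0, -0.13]
force: [0.2, -0.6, -1.0]
grip_width: 0.0266
grip_force: 14.9
time_s: 7.15
ee_pos: [0.6512, 0.0841, 0.1621]
eef_rot: [-3.141, -0.001, -0.13]
force: [-2.3, -0.3, 5.0]
grip_width: 0.0268
grip_force: 14.9
```

In the tool's units: -0.04 m is -0.8, -0.02 m is -0.4.

```bash
echo '[{}, {}, {}, {}, {}]' > rows.txt && python3 -m crank rows.txt 0.04; echo '[{"sz": -0.1}, {"sz": -0.2}, {"sz": -0.2}, {"sz": -0.2}, {"sz": -0.4}, {"sz": -0.6}, {"sz": -0.8}, {}]' > rows.txt && python3 -m crank rows.txt
python3 - <<'E'
from h import *
from fit import B,w
snap('side','s3.png')
a=cv2.imread('pics/s3.png')[200:350,190:390];cv2.imwrite('pics/s3c.png',cv2.resize(a,None,fx=4,fy=4,interpolation=cv2.INTER_CUBIC))
print(px('s3',w(B,(-.045,.092,.149))),px('s3',w(B,(.045,.092,.149))))
for z in (.1,): go(w(B,(-.165,0,z)),B[2])
E
```

```text
time_s: 7.65
ee_pos: [0.651, 0.084, 0.1613]
eef_rot: [3.142, 0.0, -0.13]
force: [-0.4, -1.2, -0.1]
grip_width: 0.0399
grip_force: 0.0
time_s: 8.45
ee_pos: [0.6522, 0.0842, 0.2935]
eef_rot: [-3.14, -0.009, -0.13]
force: [1.1, -0.2, 0.4]
grip_width: 0.0403
grip_force: 0.0
(np.float64(294.47698224595393), np.float64(278.7824921950729)) (np.float64(251.37774652193116), np.float64(268.9919229167209))
rot first [-0.0012 -0.0056  0.    ] then [-0.166   0.1246  0.1901] at [0.6517 0.0841 0.2901] F [ 0.3  0.3 -0.5] 8.5
```

View pics/s3c.png

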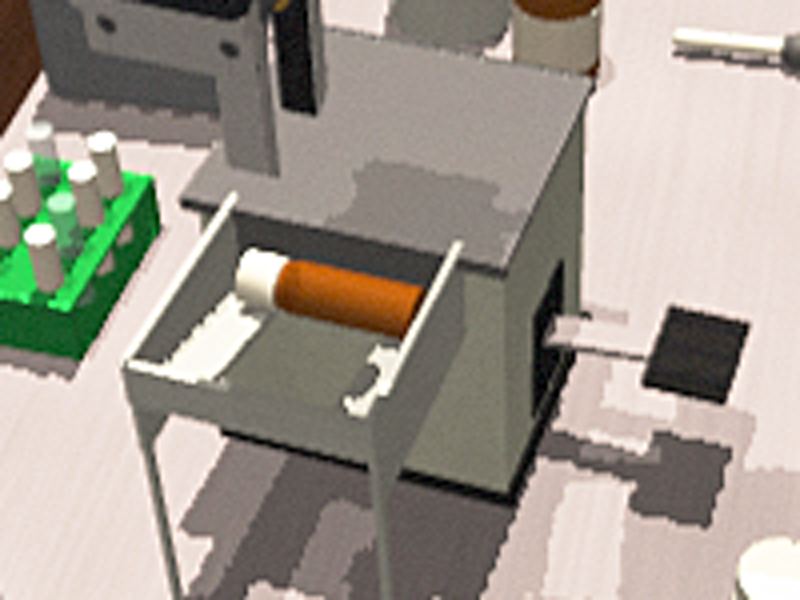

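The vial lies squarely against the shut lid's lip (crop 330,292), exactly at the mouth. The wrist camera would hang over the rising lid, so I'll turn the hand half a turn to put it on the robot's side.

In the tool's units: -0.0332 m is -0.664, 0.025 m is 0.5, -0.15 rad is -0.0375.

```bash
python3 -c "
from h import *;print(ctrl.get_obs()['qpos'])"
echo '[{"sx": -0.664, "sy": 0.5}, {"sx": -0.664, "sy": 0.5}, {"sx": -0.664, "sy": 0.5}, {"sx": -0.664, "sy": 0.5}, {"sx": -0.664, "sy": 0.5}, {"drz": -0.0375}, {"drz": -0.0375}, {"drz": -0.0375}]' > rows.txt && python3 -m crank rows.txt 0 20
python3 -c "
from h import *;print(ctrl.get_obs()['qpos'])"
```

```text
[7.26281487e-02 5.13238359e-01 1.08233265e+00 1.48607051e-05
 1.54031705e+00 1.77358717e+00]
time_s: 9.3
ee_pos: [0.4698, -0.0185, 0.2862]
eef_rot: [-3.141, 0.0, 0.325]
force: [0.5, 0.5, -1.2]
grip_width: 0.0004
grip_force: 0.0
[-1.17270385e-01  7.77894360e-02  1.64763035e+00  2.77645127e-05
  1.41666983e+00  1.12802699e+00]
```

In the tool's units: -0.15 rad is -0.0375.

```bash
echo '[{"drz": -0.0375}, {"drz": -0.0375}, {"drz": -0.0375}, {"drz": -0.0375}, {"drz": -0.0375}, {"drz": -0.0375}, {"drz": -0.0375}, {"drz": -0.0375}, {"drz": -0.0375}, {"drz": -0.0375}]' > rows.txt && python3 -m crank rows.txt
echo '[{"drz": -0.0375}, {"drz": -0.0375}, {"drz": -0.0375}, {"drz": -0.0375}, {"drz": -0.0375}, {"drz": -0.0375}, {"drz": -0.0375}, {"drz": -0.035}, {}, {}]' > rows.txt && python3 -m crank rows.txt
python3 - <<'E'
from h import *
from fit import B,w
go(w(B,(-.167,0,.112)),B[2]+np.pi);print(ctrl.get_obs()['qpos'])
E
```

```text
time_s: 10.3
ee_pos: [0.4699, -0.0183, 0.2859]
eef_rot: [-3.141, -0.0, 1.826]
force: [-0.3, -0.1, 0.5]
grip_width: 0.0003
grip_force: 0.0
time_s: 11.3
ee_pos: [0.4701, -0.0183, 0.2861]
eef_rot: [-3.142, -0.001, 3.006]
force: [-0.1, -0.2, -0.2]
grip_width: 0.0004
grip_force: 0.0
rot first [-0.     -0.0007 -0.0059] then [0.0013 0.0005 0.1741] at [ 0.4701 -0.0183  0.2861] F [-0.1 -0.2 -0.2] 11.3
[-1.16842710e-01  7.85586711e-02  1.64689813e+00  1.75730290e-07
  1.41679503e+00 -1.55157204e+00]
```

In the tool's units: 0.045 m is 0.9, 0.025 m is 0.5, -0.006 rad is -0.0015.

```bash
echo '[{"sz": 0.9, "drz": -0.0015}, {"sz": 0.9}, {"sz": 0.9}, {"sz": 0.5}, {"sz": 0.28}, {}, {}]' > rows.txt && python3 -m crank rows.txt
echo '[{"sz": 0.04}, {"sz": 0.04}, {"sz": 0.04}, {"sz": 0.04}, {"sz": 0.04}]' > rows.txt && python3 -m crank rows.txt
echo '[{"sz": 0.04}, {"sz": 0.04}, {"sz": 0.02}, {"sz": 0.02}, {"sz": 0.02}]' > rows.txt && python3 -m crank rows.txt
```

```text
time_s: 12.0
ee_pos: [0.4704, -0.0184, 0.1129]
eef_rot: [3.142, 0.0, 3.014]
force: [0.1, -0.6, -0.0]
grip_width: 0.0005
grip_force: 0.0
time_s: 12.5
ee_pos: [0.4703, -0.0184, 0.1024]
eef_rot: [3.142, 0.0, 3.016]
force: [0.9, -0.7, -0.0]
grip_width: 0.0006
grip_force: 0.0
time_s: 13.0
ee_pos: [0.4703, -0.0183, 0.0956]
eef_rot: [-3.142, 0.0, 3.016]
force: [-5.2, -0.3, 8.6]
grip_width: 0.0005
grip_force: 4.6
```

Contact at a TCP height of about 0.096, so the pad top is near 74 mm. I'll press on gently, following the pad's arc.

In the tool's units: 0.002 m is 0.04, -0.0003 m is -0.006.

```bash
echo '[{"sz": 0.04}, {"sz": 0.04}, {"sz": 0.04}, {"sx": -0.006, "sz": 0.04}, {"sx": -0.006, "sz": 0.04}, {}]' > rows.txt && python3 -m crank rows.txt
echo '[{"sx": -0.008, "sz": 0.04}, {"sx": -0.008, "sz": 0.04}, {"sx": -0.008, "sz": 0.04}, {"sx": -0.008, "sz": 0.04}, {}]' > rows.txt && python3 -m crank rows.txt
```

```text
time_s: 13.6
ee_pos: [0.4697, -0.0183, 0.0853]
eef_rot: [-3.142, -0.003, 3.016]
force: [-10.2, -0.0, 11.2]
grip_width: 0.0006
grip_force: 5.9
time_s: 14.1
ee_pos: [0.4709, -0.0184, 0.0771]
eef_rot: [-3.142, -0.004, 3.016]
force: [-11.8, 1.1, 11.1]
grip_width: 0.0006
grip_force: 6.8
```

In the tool's units: 0.001 m is 0.02.

```bash
echo '[{"sx": 0.02}, {"sx": 0.02}, {}]' > rows.txt && python3 -m crank rows.txt
```

```text
time_s: 14.4
ee_pos: [0.4704, -0.0184, 0.0781]
eef_rot: [-3.142, 0.0, 3.016]
force: [-5.5, 1.2, 11.6]
grip_width: 0.0005
grip_force: 6.0
```

In the tool's units: 0.0015 m is 0.03, 0.0005 m is 0.01.

```bash
echo '[{"sx": 0.01, "sz": 0.03}, {"sx": 0.01, "sz": 0.03}, {"sx": 0.01, "sz": 0.03}, {}]' > rows.txt && python3 -m crank rows.txt
echo '[{"sx": 0.01, "sz": 0.02}, {"sx": 0.006, "sz": 0.02}, {}]' > rows.txt && python3 -m crank rows.txt
echo '[{"sx": 0.006, "sz": 0.02}, {}]' > rows.txt && python3 -m crank rows.txt
```

```text
time_s: 14.8
ee_pos: [0.4702, -0.0184, 0.0741]
eef_rot: [-3.142, 0.004, 3.016]
force: [0.7, -1.0, 12.2]
grip_width: 0.0004
grip_force: 5.7
time_s: 15.1
ee_pos: [0.4701, -0.0183, 0.0725]
eef_rot: [3.142, 0.005, 3.016]
force: [4.4, -0.6, 12.3]
grip_width: 0.0004
grip_force: 5.4
time_s: 15.3
ee_pos: [0.4701, -0.0183, 0.0717]
eef_rot: [3.142, 0.006, 3.016]
force: [4.0, -0.1, 12.3]
grip_width: 0.0002
grip_force: 5.3
```

```bash
echo '[{"sz": 0.02}, {}]' > rows.txt && python3 -m crank rows.txt
echo '[{"sz": 0.02}, {}]' > rows.txt && python3 -m crank rows.txt
```

```text
time_s: 15.5
ee_pos: [0.4699, -0.0183, 0.0706]
eef_rot: [3.142, 0.006, 3.016]
force: [3.9, 0.1, 11.5]
grip_width: 0.0004
grip_force: 5.4
time_s: 15.7
ee_pos: [0.47, -0.0183, 0.0696]
eef_rot: [3.142, 0.006, 3.016]
force: [4.0, -0.5, 12.6]
grip_width: 0.0005
grip_force: 5.4
```

```bash
python3 - <<'E'
from h import *
snap('scene','c4.png');snap('side','s4.png')
a=cv2.imread('pics/s4.png')[150:390,180:420];b=cv2.imread('pics/c4.png')[140:380,260:500]
cv2.imwrite('pics/m4.png',cv2.resize(np.hstack([a,b]),None,fx=1.65,fy=1.65,interpolation=cv2.INTER_CUBIC))
E
```

```text
(no output)
```

View pics/m4.png

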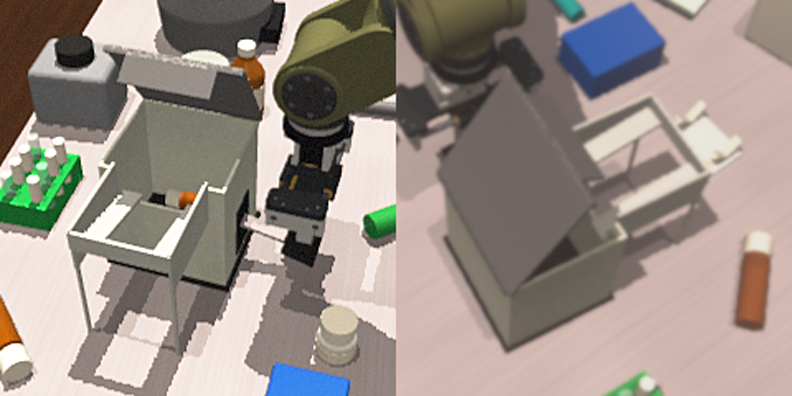

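The lid is up and the vial has dropped into the bin (left panel, 182,199). I'll press on to the stop until the force rises.

In the tool's units: 0.001 m is 0.02.

```bash
for i in 1; do :; done; echo '[{"sz": 0.02}, {}]' > rows.txt && python3 -m crank rows.txt
echo '[{"sz": 0.014}, {}]' > rows.txt && python3 -m crank rows.txt
```

```text
time_s: 16.0
ee_pos: [0.4701, -0.0183, 0.0686]
eef_rot: [3.142, 0.006, 3.016]
force: [4.9, -2.0, 12.7]
grip_width: 0.0001
grip_force: 5.4
time_s: 16.2
ee_pos: [0.4701, -0.0184, 0.068]
eef_rot: [3.142, 0.006, 3.016]
force: [5.5, -1.1, 12.7]
grip_width: 0.0004
grip_force: 5.4
```

In the tool's units: 0.0006 m is 0.012.

```bash
echo '[{"sz": 0.012}, {}]' > rows.txt && python3 -m crank rows.txt
echo '[{"sz": 0.012}, {}]' > rows.txt && python3 -m crank rows.txt | grep -E 'pos|^force'
```

```text
time_s: 16.4
ee_pos: [0.4703, -0.0184, 0.0678]
eef_rot: [3.142, 0.007, 3.016]
force: [3.1, -0.5, 17.9]
grip_width: 0.0003
grip_force: 8.2
ee_pos: [0.4705, -0.0184, 0.0677]
force: [1.3, -0.3, 24.3]
```

Firm stop reached at 24 N, under 28. Now I'll ease up at about 15 mm/s.

In the tool's units: -0.0015 m is -0.03, -0.001 m is -0.02.

```bash
echo '[{"sz": -0.02}, {"sz": -0.03}, {"sx": -0.004, "sz": -0.03}, {"sx": -0.004, "sz": -0.03}, {"sx": -0.004, "sz": -0.03}, {"sx": -0.004, "sz": -0.03}, {"sx": -0.004, "sz": -0.03}]' > rows.txt && python3 -m crank rows.txt
python3 - <<'E'
from h import *
snap('side','s5.png')
a=cv2.imread('pics/s5.png')[150:330,200:360];cv2.imwrite('pics/s5c.png',cv2.resize(a,None,fx=3.3,fy=3.3,interpolation=cv2.INTER_CUBIC))
E
```

```text
time_s: 17.3
ee_pos: [0.4698, -0.0183, 0.0763]
eef_rot: [3.142, 0.003, 3.016]
force: [-1.1, -0.5, 11.0]
grip_width: -0.0001
grip_force: 5.6
```

View pics/s5c.png

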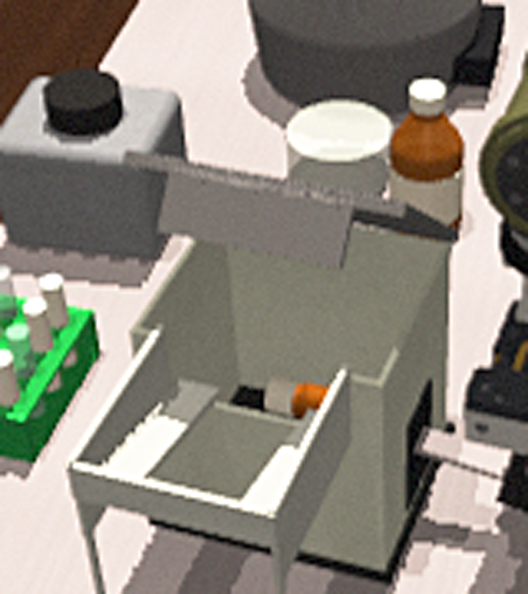

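The ramp is empty and the vial is down inside the bin, seen past the edge at (300,397). I'll keep easing up.

In the tool's units: -0.0015 m is -0.03.

```bash
echo '[{"sz": -0.03}, {"sz": -0.03}, {"sz": -0.03}, {"sz": -0.03}, {"sz": -0.03}, {"sz": -0.03}]' > rows.txt && python3 -m crank rows.txt
echo '[{"sz": -0.03}, {"sz": -0.03}, {"sz": -0.03}, {"sz": -0.03}]' > rows.txt && python3 -m crank rows.txt
echo '[{"sz": -0.03}, {"sz": -0.02}, {"sz": -0.02}, {"sz": -0.02}, {"sz": -0.02}, {"sz": -0.02}, {"sz": -0.02}, {"sz": -0.02}]' > rows.txt && python3 -m crank rows.txt
```

```text
time_s: 17.95
ee_pos: [0.4699, -0.0183, 0.0852]
eef_rot: [3.142, 0.003, 3.016]
force: [-0.2, 0.9, 10.9]
grip_width: 0.0007
grip_force: 4.9
time_s: 18.35
ee_pos: [0.4702, -0.0183, 0.0913]
eef_rot: [3.142, 0.004, 3.016]
force: [3.9, -1.1, 7.8]
grip_width: 0.0003
grip_force: 4.0
time_s: 19.15
ee_pos: [0.4687, -0.0182, 0.0984]
eef_rot: [-3.142, -0.001, 3.016]
force: [0.2, -0.8, 0.6]
grip_width: 0.0001
grip_force: 0.0
```

Contact is lost at the top of the pedal's travel. I'll lift clear and check.

In the tool's units: -0.03 m is -0.6, -0.02 m is -0.4.

```bash
echo '[{"sz": -0.06}, {"sz": -0.4}, {"sz": -0.6}, {"sz": -0.6}, {"sz": -0.6}, {"sz": -0.4}, {}, {}, {}, {}]' > rows.txt && python3 -m crank rows.txt | grep -E 'pos|force'
python3 - <<'E'
from h import *
snap('side','s6.png');snap('scene','c6.png')
a=cv2.imread('pics/s6.png')[160:440,160:440];b=cv2.imread('pics/c6.png')[110:390,260:540]
cv2.imwrite('pics/m6.png',cv2.resize(np.hstack([a,b]),None,fx=1.42,fy=1.42,interpolation=cv2.INTER_CUBIC))
E
```

```text
ee_pos: [0.4685, -0.0181, 0.2305]
force: [-1.1, 0.1, -0.7]
grip_force: 0.0
```

View pics/m6.png

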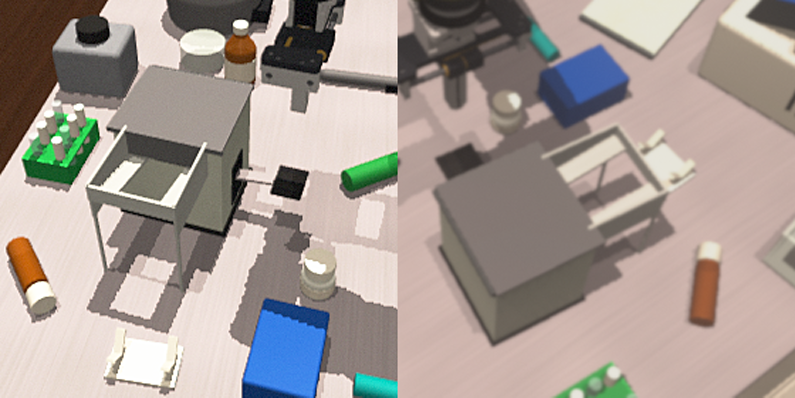

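The lid is shut (left panel, 185,105), the pedal is up (290,182), the ramp and rest are empty, and nothing else has moved.

```bash
python3 -c "
from station import ctrl;print(ctrl.hand_in())"
```

```text
the job is handed in; nothing more can be done
None
```

The used vial is in the bin, the lid was eased shut without slamming and the pedal is back up (peak press about 24 N, 28 N allowed); nothing else was moved, and the job was handed in after about 20 s of robot time.

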